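Lay a stepped shaft level in its storage saddles and close the keeper

TASK

Take the stepped steel shaft out of the wooden transport rest and lay it gently, without dropping it, in the two v-saddles of the cradle: thick end in the wide, deeper vee and thin end in the narrow, shallower vee, so that it sits level and sticks out equally at both ends. Let go of it, then swing the hinged keeper bar over it, down flat. Leave the plain bar and everything else on the bench where they are.

Things in the scene. Friction and masses are not known exactly. Their poses are not given: they have to be found in the camera images.
- shaft: Stepped, hollow-bored steel shaft to put away, 240 long, 0.35 to 0.7 kg: 26 diameter over 165 of its length, then a shoulder down to 16 diameter. Origin on the axis, midway between the ends; x runs towards the thin end: thick part x = -120 to +45, thin part +45 to +120. Balance point x = -20. May roll about x. Starts lying level in one lane of the rest, axis 43 above the bench.
- shaft_thick (a point): Point on the shaft's axis at x = -75, in the thick part (45 from the thick end).
- shaft_thin (a point): Point on the shaft's axis at x = +75, in the thin part (45 from the thin end).
- bar: Plain steel bar of one diameter (26) and 240 long, no shoulder, lying in the other lane of the rest. Bystander. Origin at its middle on the axis, x along it.
- rest: Fixed wooden transport rest, a board 150 x 170 with two cross battens (16 thick, 44 high, centred at x = +-50) with 30 wide slots; the slots' floors are 30 above the bench. Two lanes along its x axis at y = +-55. Shaft and bar lie in the lanes with their middles near x = +20, so between the battens the shaft is free from below from its x = -62 to +22. Origin: underside centre; z up. Which lane holds the shaft varies.
- cradle: Fixed dark steel base plate 250 x 140 x 10 with the two aluminium saddles standing on it 150 apart along its x axis. Origin: underside centre, on the bench; z up.
- wide_saddle: Fixed aluminium upright, 16 thick along its x, 100 wide along its y, 94 high (110 with its hinge lugs), with the wider, deeper 90 degree vee notch, 60 wide at the mouth, for the 26 diameter part. It carries the keeper. Stands at the near or the far end of the cradle (varies). Origin on the bench under the notch; x along the cradle.
- narrow_saddle: Fixed aluminium upright, 16 thick along its x, 100 wide along its y, 95 high, with the narrower, shallower 90 degree vee notch, 52 wide at the mouth, for the 16 diameter part. At the other end of the cradle. Origin on the bench under the notch; x along the cradle.
- wide_saddle_seat (a point): Where the axis of the shaft's thick part comes to lie in the wide saddle, mid-thickness: 80 above the bench. Axes as the saddle's. shaft_thick belongs here.
- narrow_saddle_seat (a point): Where the axis of the shaft's thin part comes to lie in the narrow saddle, mid-thickness: 80 above the bench. shaft_thin belongs here.
- keeper (a joint): Hinge of the keeper bar on the wide saddle: 0 = closed, lying level across the notch 4 above the seated shaft, against its stop; pi/2 = upright; starts at about 2, leaning outwards away from the notch (to the saddle's +y). Stiff hinge: it stays where it is left; about 1 to 2 N at the tip moves it.
- keeper_hinge (a point): Centre of the keeper's hinge: 53 from the notch's middle on the saddle's +y side, 101 above the bench. The axis runs along the saddle's x.
- keeper_tip (a point): Point near the keeper's free end, inside its rubber end pad, 100 from the hinge axis. The keeper is a flat steel bar 16 wide (along the saddle's x), 8 thick, reaching 102 from the hinge; closed, it points to the saddle's -y.
- jar: Bystander: small screw jar, 48 diameter, 60 high, on the bench between rest and cradle. Origin: underside centre.
- tape: Bystander: cardboard tape core, 66 diameter, 25 high. Origin: underside centre.
- wrench: Bystander: open-ended wrench lying on the bench.
- driver: Bystander: screwdriver lying on the bench.
- parts_bin: Bystander: black open-fronted parts bin 150 x 100 x 75. Origin: underside centre.
- carton: Bystander: cardboard carton 160 x 120 x 70. Origin: underside centre.

How it is judged:
By the outcome, as a careful person would: the job done as asked, in the order asked, and still so for the second after the job is handed in, with the robot touching nothing.
It also fails if it takes over 48 s, if anything falls off the work surface, if the arm or the gripper's body presses on something with over 40 N, if the wrist force passes 120 N, or if a joint passes its speed limit or range.

ROBOT

A 6-joint arm with a two-finger parallel gripper is mounted at the origin on the work surface. World frame = base frame: x ahead of the robot, y to its left, z up, the work surface at z = 0. Lengths are in m, angles in rad, forces in N, time in s.
With the tool pointing down it reaches from about 0.425 to 0.925 m from the base axis. Payload 12.5 kg.
Tool frame: the origin (TCP) lies midway between the tips of the shut fingers; the grasp point (between the pads) lies 19 mm behind it (manip.hold_point_z is the distance from the TCP to the grasp point, in m); y points along the fingers, x is the direction in which the jaws open and shut, and the axes are right-handed (so a half turn about y gives the same grasp; the last joint's range is limited). The gripper opens to 85 mm and grips with 20 to 120 N. Pads are 22 mm wide; open, the fingers measure 114 mm over their backs; the gripper's body (76 mm by 85 mm) begins 54 mm behind the grasp point. The pads swing forward as they close: fully open they stand 13 mm farther back than shut.
Start: joints at [-1.293, 0.491, 1.559, -0, 1.092, -0.106], TCP at [0.234, -0.58, 0.231] pointing down, gripper open.
Joint ranges: [-3.1, 3.1], [-0.84, 2.19], [0.05, 2.79], [-1.13, 4.28], [0.06, 2.93], [-2.69, 2.69]. Speed limits (rad/s): [2.22, 2.22, 2.79, 3.14, 3.14, 3.14].

INTERFACE

Orientations are given as a unit quaternion [x, y, z, w].
In Python, from plant import state, viewer, close_job, manip gives the robot as it stands.
- The arm moves only by the tool drive_tool, never from a script. Its arguments are lists of equal length, an entry for each row: "gripper": the opening, from 0 (shut) to 1 (fully open); "delta_pos": the shift along the tool's x, y, z in cm, a list of three; "yaw": the turn about the tool's y in rad. A call has 1 to 8 rows; each row is the pose to reach, as a shift and turn from the pose commanded when the call began, along the tool's axes at that moment; what a row does not reach only later rows make up. A row lasts 1/8 s, in which the tool goes at most 62.5 mm and 10.7 degrees, less where a joint would pass 70% of its speed; a pose out of reach is approached as far as the arm can. A call with a gripper value outside its range is refused whole. The fingers move at their own pace and stop on an object; the grip force is fixed at half the most. Time passes only in rows, so rows that repeat a pose let the fingers close. It gives the time, the measured TCP pose, the force and the opening at its end, in the units of the state.
- state(): the state, without advancing time (a new reading comes with each control period).
- viewer.snapshot(name): name is "scene" or "top" or "wrist"; returns a dict with "pixels" (420x560x3 uint8, red, green, blue), "intrinsics" (3x3 intrinsics, pixels), "position" and "orientation" of the camera in the world. Camera axes: x right, y up, looking along -z (the intrinsics and any distortion apply to the point x, -y, -z); pixel columns grow to the right and rows downward; lengths in m; the calibration is good to about 2 mm. The wrist camera is an equidistant fisheye: a pixel r from the principal point sees the ray r / f radians off the axis. A picture is of the moment at which its call begins. There is no depth.
- close_job(): hands the job in, once; it reports no verdict.
The state is a dict: "time": time; "qpos": joint angles; "joint_velocities": joint speeds; "tau": joint torques, N m; "tool_pos": TCP position; "orientation": TCP orientation; "contact_force": force on the tool from outside, world axes, zero at the start; "torque": the same for the moment, N m; "width": opening from 0.0 (shut) to 1.0 (fully open).
Only numpy, scipy, OpenCV 4.12 (cv2) and the standard library are available. Lean on these libraries where they do the work, as an engineer would, in place of code of your own. Each camera call takes 0.05 s, during which the arm holds its last target.

## Working session

There is one attempt and no reset: what is moved stays moved. The work goes in short steps, Python scripts to look and compute and a tool call to move; the robot and the scene stay as the last step left them, time stands still between calls to the robot, and variables do not carry over. Pictures are saved under pics/ and viewed, and the job is handed in when it is done.

Besides the shell and the picture viewer there is one more tool, called after "Call:" as name(argument=value, ...) on one line, values as JSON. drive_tool: Moves the arm, as the interface text tells. Its arguments: {"type":"object","properties":{"gripper":{"type":"array","items":{"type":"number"}},"delta_pos":{"type":"array","items":{"type":"array","items":{"type":"number"}}},"yaw":{"type":"array","items":{"type":"number"}}},"required":["gripper","delta_pos","yaw"]}

```bash
ls; mkdir -p pics
cat > h.py <<'E'
import numpy as np, cv2
from scipy.spatial.transform import Rotation as R
from plant import state, viewer, close_job, manip
def snap(name, fn=None):
    s=viewer.snapshot(name)
    if fn: cv2.imwrite('pics/'+fn+'.png', cv2.cvtColor(s['pixels'],cv2.COLOR_RGB2BGR))
    return s
def ray(s,u,v,fish=False):
    K=np.array(s['intrinsics']); x=(u-K[0,2])/K[0,0]; y=(v-K[1,2])/K[1,1]
    if fish:
        r=np.hypot(x,y); d=np.array([np.sin(r)*x/max(r,1e-9),-np.sin(r)*y/max(r,1e-9),-np.cos(r)])
    else: d=np.array([x,-y,-1.])
    return np.array(s['position']), R.from_quat(s['orientation']).apply(d)
def onz(s,u,v,z,fish=False):
    p,d=ray(s,u,v,fish); return p+d*(z-p[2])/d[2]
def proj(s,P,fish=False):
    K=np.array(s['intrinsics']); c=R.from_quat(s['orientation']).inv().apply(np.array(P)-s['position'])
    x,y,z=c[...,0],-c[...,1],-c[...,2]
    if fish:
        rr=np.hypot(x,y); t=np.arctan2(rr,z); x,y,z=x/rr*t,y/rr*t,1
    return np.stack([K[0,0]*x/z+K[0,2],K[1,1]*y/z+K[1,2]],-1)
E
python3 - <<'E'
from h import *
st=state()
for k in st: print(k,st[k])
for n in ('scene','top','wrist'):
    s=snap(n,n+'0'); print(n,s['position'],s['orientation'],s['intrinsics'])
print(manip, [a for a in dir(manip) if a[0]!='_'])
E
```

```text
pics
time 0.0
qpos [-1.29260723e+00  4.91580991e-01  1.55946400e+00  1.01956757e-05
  1.09170563e+00 -1.05572412e-01]
joint_velocities [-0.00168779 -0.00022531  0.0003746   0.00112413  0.00052961 -0.00296258]
tau [-2.64266782e-03 -6.18446016e+01 -2.61591876e+01 -1.65975448e-04
  3.92765505e-03  2.49573111e-05]
tool_pos [ 0.23398176 -0.57929815  0.23070942]
orientation [-0.58590945  0.39578354 -0.39516092  0.58644127]
contact_force [-0.02780423  0.44232393 -0.02562028]
torque [ 0.04012014 -0.004113    0.03939212]
width 0.9971560262302112
scene [ 1.07868557 -0.36037919  1.11681262] [0.2386515  0.12907873 0.48563238 0.83099057] [[459.34600051   0.         285.04332595]
 [  0.         459.34600051 212.55276318]
 [  0.           0.           1.        ]]
top [ 0.37558492 -0.0365945   1.48571367] [ 0.05017414 -0.03729539 -0.69682669  0.71450974] [[462.09846836   0.         281.56352024]
 [  0.         462.09846836 213.29379433]
 [  0.           0.           1.        ]]
wrist [ 0.30294178 -0.55177139  0.37401731] [-0.12195773  0.08267149 -0.55319624  0.81991808] [[325.1922621    0.         275.3356692 ]
 [  0.         325.1922621  212.42588296]
 [  0.           0.           1.        ]]
<Robot object at 0x7ff90fd5fe00> ['MotionError', 'hold_point_z']
```

View pics/scene0.png

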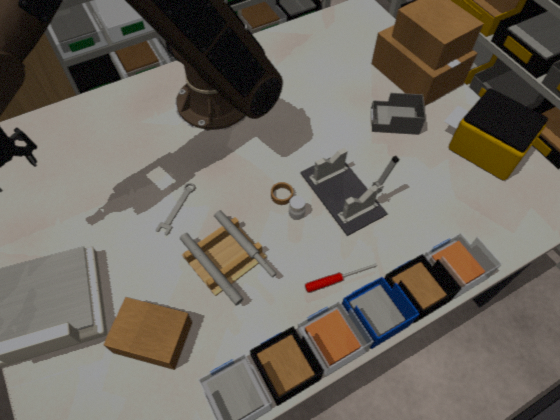

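View pics/top0.png

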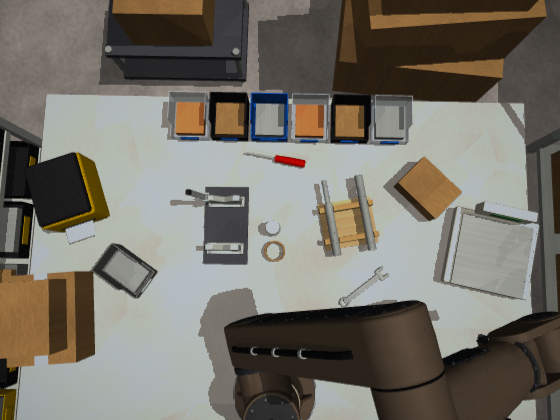

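View pics/wrist0.png

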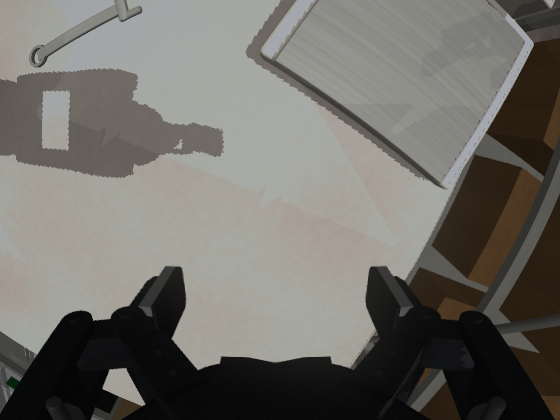

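Run:
```python
from h import *
t=cv2.imread('pics/top0.png'); c=cv2.imread('pics/scene0.png')
a=cv2.resize(t[165:270,175:395],None,fx=3.6,fy=3.6,interpolation=cv2.INTER_CUBIC)
cv2.imwrite('pics/topz.png',a)
b=cv2.resize(c[140:310,170:410],None,fx=3.3,fy=3.3,interpolation=cv2.INTER_CUBIC)
cv2.imwrite('pics/scenez.png',b)
print(R.from_quat(state()['orientation']).as_matrix())
```

```text
[[ 3.74474955e-01 -2.34208989e-04  9.27237000e-01]
 [-9.27236658e-01  8.00667494e-04  3.74475019e-01]
 [-8.30113941e-04 -9.99999652e-01  8.26627633e-05]]
```

View pics/topz.png

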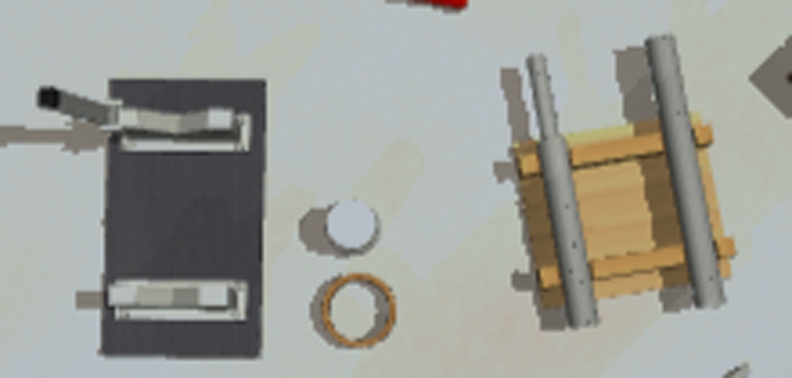

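View pics/scenez.png

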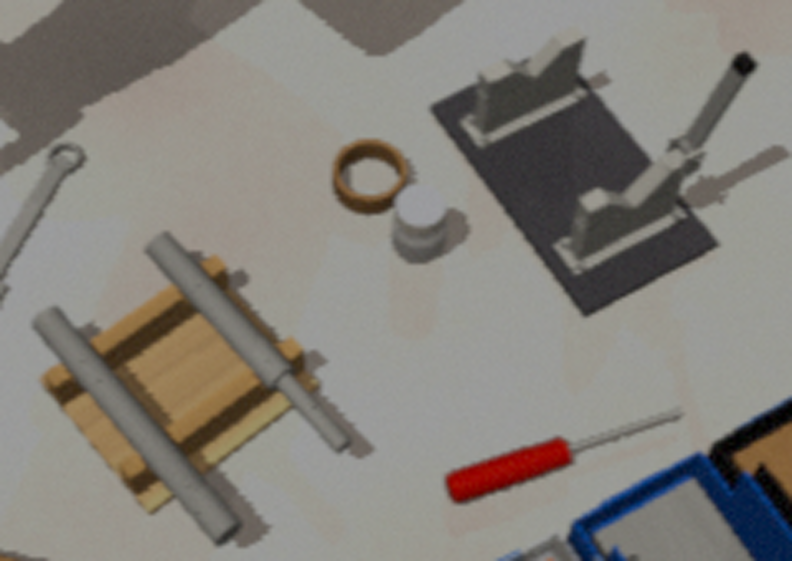

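Run:
```python
from h import *
s=snap('top')
f=lambda a,b,z: onz(s,175+a/3.6,165+b/3.6,z)[:2].round(4)
A=f(537,58,.043);B=f(583,325,.043);print('thin',A,'thick',B,np.linalg.norm(A-B),'heading',np.arctan2(*(A-B)[::-1]),'mid',(A+B)/2)
C=[f(*p,.01) for p in ((110,80),(266,80),(262,358),(100,356))];print(C,np.mean(C,0))
u=(A-B)/np.linalg.norm(A-B); print('grip',(A+B)/2-.02*u)
print('jar',f(352,225,.06),'tape',f(358,310,.025),'keepertip',f(48,97,.192))
```

```text
thin [ 0.6608 -0.1402] thick [ 0.4276 -0.1833] 0.2371494254684165 heading 0.1827576177501515 mid [ 0.5442  -0.16175]
[array([0.6383, 0.242 ]), array([0.6415, 0.101 ]), array([0.3925, 0.0958]), array([0.3905, 0.2393])] [0.5157   0.169525]
grip [ 0.52453307 -0.16538484]
jar [0.5076 0.0178] tape [0.4363 0.0118] keepertip [0.5911 0.2562]
```

```bash
cat >> h.py <<'E'
def go(p,head):
    st=state(); M=R.from_quat(st['orientation']).as_matrix()
    d=M.T@(np.array(p)-st['tool_pos'])*100
    h=np.arctan2(M[1,2],M[0,2]); y=-(head-h); y=(y+np.pi)%(2*np.pi)-np.pi
    print('t',st['time'],'tcp',st['tool_pos'].round(4),'head',round(h,4),'w',round(st['width'],3),'F',st['contact_force'].round(1),'q',st['qpos'].round(2))
    print('delta cm',d.round(2),'yaw',round(y,3),'ydir',M[:,1].round(3))
E
python3 - <<'E'
from h import *
go([.45,-.18,.23],.183)
E
```

```text
t 0.2 tcp [ 0.234  -0.5794  0.231 ] head 0.3838 w 0.998 F [-0.1  0.3  0.4] q [-1.29  0.49  1.56  0.    1.09 -0.11]
delta cm [-28.95   0.12  34.98] yaw 0.201 ydir [-0.     0.001 -1.   ]
```

Call:
drive_tool(gripper=[1,1,1,1,1,1,1,1], delta_pos=[[-3,0,3.5],[-7,0,8.5],[-11.5,0,14],[-16,0,19.5],[-20.5,0,25],[-24.5,0,30],[-27.5,0,33.5],[-29,0,35]], yaw=[0.02,0.05,0.08,0.11,0.14,0.17,0.19,0.2])

```text
time: 1.2
tool_pos: [0.4508, -0.1771, 0.2314]
orientation: [-0.544, 0.452, -0.452, 0.544]
contact_force: [0.2, 0.9, 0.3]
width: 0.999
```

Call:
drive_tool(gripper=[1], delta_pos=[[0,0,0]], yaw=[0])

```text
time: 1.32
tool_pos: [0.4506, -0.1778, 0.2313]
orientation: [-0.545, 0.451, -0.451, 0.545]
contact_force: [-0.1, 0.0, 0.2]
width: 0.999
```

Run:
```python
from h import *
go([.45,-.18,.23],.183)
s=snap('wrist','wrist1'); np.save('w1.npy',s,allow_pickle=True)
```

```text
t 1.325 tcp [ 0.4506 -0.1778  0.2313] head 0.1871 w 0.999 F [-0.1  0.   0.2] q [-0.51  0.29  1.89  0.    0.96  0.87]
delta cm [ 0.21  0.13 -0.1 ] yaw 0.004 ydir [ 0.  0. -1.]
```

View pics/wrist1.png

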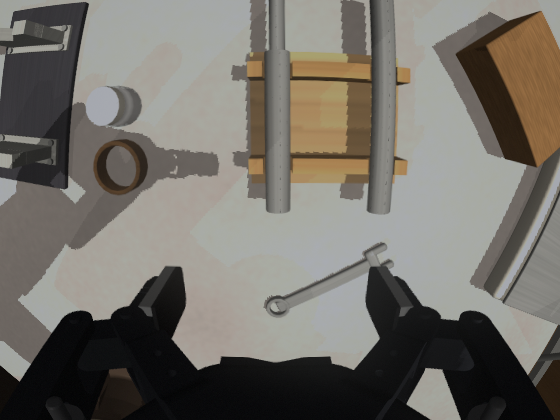

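Run:
```python
from h import *
t=cv2.imread('pics/wrist1.png')
cv2.imwrite('pics/w1z.png',np.hstack([cv2.resize(t[30:70,250:310],None,fx=6.6,fy=6.6,interpolation=cv2.INTER_CUBIC),cv2.resize(t[185:225,250:310],None,fx=6.6,fy=6.6,interpolation=cv2.INTER_CUBIC)]))
g=cv2.cvtColor(t,cv2.COLOR_BGR2GRAY)
for r in (30,100,120,140,190,200): print(r,g[r,258:300])
print(g[200:225,272],g[200:225,278],g[200:225,284]); print(g[40:60,270],g[40:60,287])
```

```text
30 [101 100 100 100 100  99  99 115 159 164 149  88  76  89 105 117 126 130
 137 139 136 131 127 122 113 102 106 154 167 167 167 167 167 167 166 166
 166 165 166 165 165 165]
100 [ 87  87  86  87  86  86  71  63  70  80  90  96 100 104 111 119 124 128
 130 131 134 135 138 138 136 134 130 128 122 115 107  98 121 139 141 141
 141 141 142 142 142 142]
120 [ 87  87  88  87  87  87  75  63  68  78  89  96 101 104 110 117 124 128
 130 131 133 132 128 138 135 133 129 126 121 113 106 101 124 141 143 143
 143 143 143 143 143 143]
140 [ 87  87  86  86  86  87  83  60  64  77  87  97 101 104 109 116 123 128
 130 131 135 138 141 141 137 134 130 127 122 114 104  96 117 141 143 142
 142 142 142 142 142 142]
190 [104 104 105 105 106 106 105  93  76  84  94 104 111 115 119 123 130 136
 138 136 139 140 140 139 135 131 126 122 117 108  99  97 127 166 166 166
 166 166 167 168 168 168]
200 [167 168 168 168 168 168 167 150  77  84  94 104 111 116 120 124 130 136
 137 137 139 137 122 140 135 129 125 120 117 107  98  99 138 167 167 166
 166 167 166 167 168 168]
[120 120 119 120 119 119 120 120 120 119 119 121 124 156 168 169 169 169
 169 170 170 169 169 169 169] [139 138 138 138 138 138 138 138 138 139 138 138 139 150 169 169 169 169
 169 169 169 168 169 169 169] [125 125 125 125 124 124 125 124 124 125 124 124 127 161 168 169 168 168
 168 168 168 169 169 169 170]
[78 79 78 76 75 79 79 79 79 82 96 96 96 96 96 97 96 97 96 97] [167 167 167 167 167 167 167 167 166 167 138 113 113 114 114 114 113 113
 114 114]
```

View pics/w1z.png

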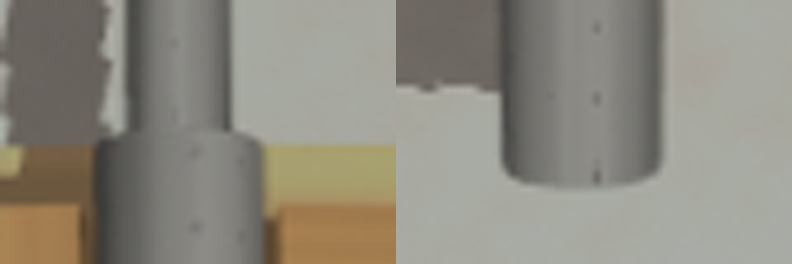

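Run:
```python
from h import *
s=np.load('w1.npy',allow_pickle=True).item()
E_=onz(s,277.9,213.2,.056,True); S=onz(s,276.7,49.5,.056,True)
print('thick end',E_,'shoulder',S,np.linalg.norm(E_-S))
a=onz(s,277.75,200,.043,True); b=onz(s,277,100,.043,True); u=(b-a)[:2]/np.linalg.norm((b-a)[:2]); print(a,b,'head',np.arctan2(u[1],u[0]))
v=(S-E_)[:2]; print('head2',np.arctan2(v[1],v[0]))
for r,l,rr in ((100,264.2,289.9),(200,265.3,290)): print(np.linalg.norm(onz(s,l,r,.043,True)-onz(s,rr,r,.043,True)))
# axis point at thick end + 100mm
print('grip', a[:2]+u*(np.dot(E_[:2]-a[:2],u)+.100), 'or via shoulder', a[:2]+u*(np.dot(S[:2]-a[:2],u)-.065))
# check in top view
# cradle
t=cv2.imread('pics/wrist1.png')
cv2.imwrite('pics/w1c.png',cv2.resize(t[0:200,0:160],None,fx=3.5,fy=3,interpolation=cv2.INTER_CUBIC))
```

```text
thick end [ 0.42794932 -0.18497174  0.056     ] shoulder [ 0.58904685 -0.15315653  0.056     ] 0.16420907577365038
[ 0.43831248 -0.18293754  0.043     ] [ 0.54024408 -0.16276139  0.043     ] head 0.19541219321634457
head2 0.19498125038797312
0.025728639748657613
0.026048400258685763
grip [ 0.52604934 -0.16557107] or via shoulder [ 0.52527346 -0.16572464]
```

Run:
```python
from h import *
go([.44,.17,.28],0.0)
```

```text
t 1.375 tcp [ 0.4502 -0.1789  0.2313] head 0.1861 w 0.996 F [-0.5 -0.1 -0.1] q [-0.51  0.29  1.89 -0.    0.96  0.87]
delta cm [-34.48  -4.88   5.45] yaw 0.186 ydir [-0. -0. -1.]
```

Call:
drive_tool(gripper=[1,1,1,1,1,1,1,1], delta_pos=[[-2,-2,0.4],[-7,-4,1],[-13,-5,2],[-19,-5,3],[-25,-5,4],[-30,-5,5],[-33,-5,5.4],[-34.5,-5,5.5]], yaw=[0.02,0.05,0.08,0.11,0.14,0.16,0.18,0.186])

```text
time: 2.38
tool_pos: [0.4412, 0.1701, 0.2811]
orientation: [0.5, -0.5, 0.501, -0.499]
contact_force: [0.3, 0.1, 0.4]
width: 1.004
```

Call:
drive_tool(gripper=[1], delta_pos=[[0,0,0]], yaw=[0])

```text
time: 2.5
tool_pos: [0.4412, 0.1693, 0.2811]
orientation: [0.5, -0.5, 0.5, -0.499]
contact_force: [-0.7, -0.1, -0.9]
width: 1.003
```

Run:
```python
from h import *
go([.44,.17,.28],0)
s=snap('wrist','wrist2'); np.save('w2.npy',s,allow_pickle=True)
```

```text
t 2.5 tcp [0.4412 0.1693 0.2811] head -0.0017 w 1.003 F [-0.7 -0.1 -0.9] q [ 0.23  0.22  1.85 -0.    1.08  1.8 ]
delta cm [-0.07  0.11 -0.12] yaw -0.002 ydir [-0. -0. -1.]
```

View pics/wrist2.png

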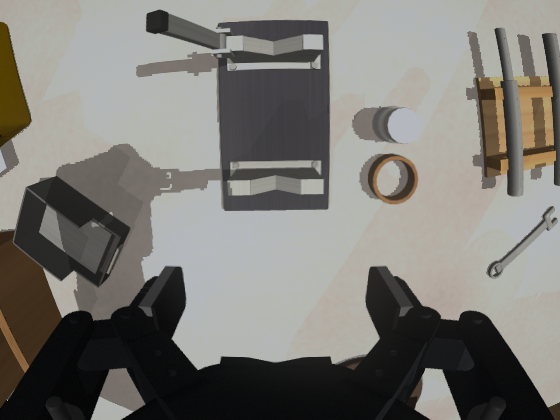

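Run:
```python
from h import *
t=cv2.imread('pics/wrist2.png')
cv2.imwrite('pics/w2a.png',cv2.resize(t[5:85,140:340],None,fx=4,fy=4,interpolation=cv2.INTER_CUBIC))
cv2.imwrite('pics/w2b.png',cv2.resize(t[145:220,210:340],None,fx=6,fy=6,interpolation=cv2.INTER_CUBIC))
```

```text
(no output)
```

View pics/w2a.png

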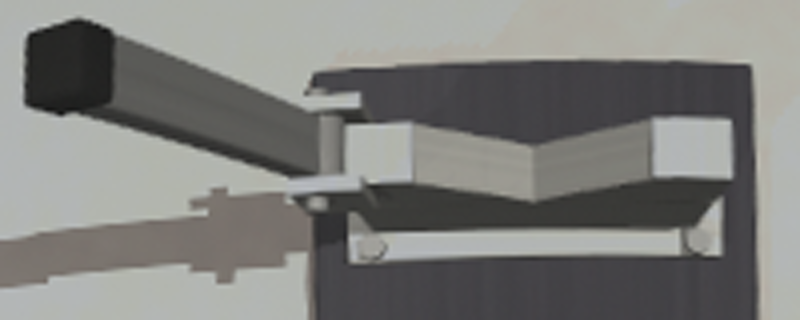

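View pics/w2b.png

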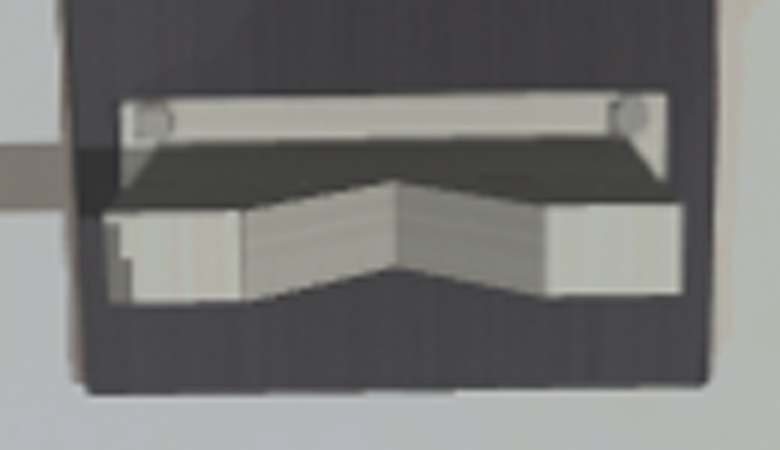

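Run:
```python
from h import *
s=np.load('w2.npy',allow_pickle=True).item()
A=lambda u,v,z: onz(s,140+(u+.5)/4-.5,5+(v+.5)/4-.5,z,True)[:2]
B=lambda u,v,z: onz(s,210+(u+.5)/6-.5,145+(v+.5)/6-.5,z,True)[:2]
w=[A(533,147,.0616),A(533,202,.0616)]; wm=[A(412,122,.094),A(412,185,.094),A(652,119,.094),A(652,177,.094)]
n=[B(396,182,.0687),B(396,267,.0687)]; nm=[B(243,211,.095),B(243,300,.095),B(545,205,.095),B(545,296,.095)]
for x in (w,wm,n,nm): print(np.round(x,4).tolist(), np.mean(x,0).round(4))
# outer wide top edges, plate corners
P=[A(312,75,.01),A(750,66,.01),B(90,390,.01),B(706,385,.01)]; print(np.round(P,4).tolist(),np.mean(P,0).round(4))
W=(np.mean(w,0)+np.mean(wm,0))/2; N=(np.mean(n,0)+np.mean(nm,0))/2
d=W-N; print(W,N,np.linalg.norm(d),'head narrow->wide',np.arctan2(d[1],d[0]),'centre',(W+N)/2)
# hinge
print('hinge lugs',A(333,100,.11),A(325,185,.11))
```

```text
[[0.6006, 0.1713], [0.5845, 0.1714]] [0.5925 0.1713]
[[0.6004, 0.2014], [0.5834, 0.2014], [0.6009, 0.1414], [0.5853, 0.1415]] [0.5925 0.1714]
[[0.4507, 0.1687], [0.4345, 0.1687]] [0.4426 0.1687]
[[0.4505, 0.1951], [0.4347, 0.1954], [0.4514, 0.1431], [0.4353, 0.1428]] [0.443  0.1691]
[[0.6399, 0.2416], [0.6423, 0.1029], [0.3934, 0.2369], [0.3943, 0.0994]] [0.5175 0.1702]
[0.59252404 0.17138729] [0.44279247 0.16888128] 0.1497525371244505 head narrow->wide 0.016735124837470083 centre [0.51765825 0.17013428]
hinge lugs [0.6029351  0.21897183] [0.58112938 0.22075829]
```

Run:
```python
from h import *
go([.5257,-.1656,.14],.195)
```

```text
t 2.55 tcp [0.4413 0.1688 0.2812] head -0.0023 w 1.0 F [ 0.  -0.9 -1.1] q [ 0.23  0.22  1.85 -0.    1.08  1.8 ]
delta cm [33.42 14.13  8.52] yaw -0.197 ydir [-0. -0. -1.]
```

Call:
drive_tool(gripper=[1,1,1,1,1,1,1,1], delta_pos=[[3,0,0.5],[8,0,1.5],[14,1,3],[20,3,5],[25.5,6.5,6.5],[30,10,7.5],[32.5,13,8.3],[33.4,14.1,8.5]], yaw=[-0.02,-0.05,-0.08,-0.11,-0.14,-0.17,-0.19,-0.197])

```text
time: 3.55
tool_pos: [0.5243, -0.1672, 0.1385]
orientation: [0.546, -0.451, 0.449, -0.545]
contact_force: [-0.3, 0.4, 0.6]
width: 0.999
```

Call:
drive_tool(gripper=[1], delta_pos=[[0,0,0]], yaw=[0])

```text
time: 3.68
tool_pos: [0.5248, -0.1652, 0.1401]
orientation: [0.546, -0.45, 0.449, -0.546]
contact_force: [-0.1, -0.2, -0.1]
width: 0.999
```

Run:
```python
from h import *
go([.5257,-.1656,.022],.195)
s=snap('wrist','wrist3')
p=np.array([.5257,-.1656,.043]);u=np.array([np.cos(.195),np.sin(.195),0])
print(proj(s,np.array([p-u*.1,p,p+u*.065,p+.14*u]),True))
```

```text
t 3.675 tcp [ 0.5248 -0.1652  0.1401] head 0.1931 w 0.999 F [-0.1 -0.2 -0.1] q [-0.43  0.5   1.84 -0.    0.8   0.95]
delta cm [ 0.06 11.81  0.1 ] yaw -0.002 ydir [-0.001  0.    -1.   ]
[[275.99859817 319.37384762]
 [275.83166738 212.54381348]
 [275.67312921 127.50311143]
 [275.45830309  28.18634025]]
```

View pics/wrist3.png

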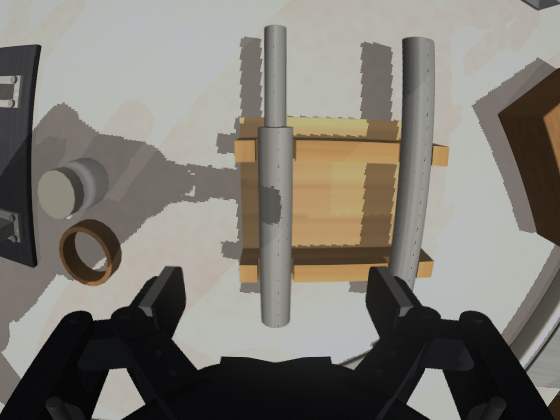

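Call:
drive_tool(gripper=[1,1,1,1,1,1,1], delta_pos=[[0,2,0.1],[0,5,0.1],[0,7.5,0.1],[0,9.5,0.1],[0,11,0.1],[0,11.7,0.1],[0,11.8,0.1]], yaw=[0,0,0,0,0,0,0])

```text
time: 4.6
tool_pos: [0.5265, -0.1642, 0.0226]
orientation: [-0.546, 0.449, -0.449, 0.546]
contact_force: [0.2, -0.5, 0.6]
width: 0.999
```

Call:
drive_tool(gripper=[0.7,0.5,0.4,0.3,0,0,0,0], delta_pos=[[0,0,0],[0,0,0],[0,0,0],[0,0,0],[0,0,0],[0,0,0],[0,0,0],[0,0,0]], yaw=[0,0,0,0,0,0,0,0])

```text
time: 5.6
tool_pos: [0.5264, -0.1645, 0.0227]
orientation: [-0.546, 0.449, -0.449, 0.546]
contact_force: [-0.5, -0.3, 5.2]
width: 0.288
```

Run:
```python
from h import *
go([.5257,-.1656,.022],.195)
print(state()['torque'])
s=snap('wrist','wrist4')
```

```text
t 5.6 tcp [ 0.5264 -0.1645  0.0227] head 0.1948 w 0.288 F [-0.5 -0.3  5.2] q [-0.42  0.68  1.91 -0.    0.55  0.95]
delta cm [ 0.09  0.07 -0.09] yaw -0.0 ydir [ 0.001 -0.    -1.   ]
[-0.0856998   0.18705053 -0.04053035]
```

View pics/wrist4.png

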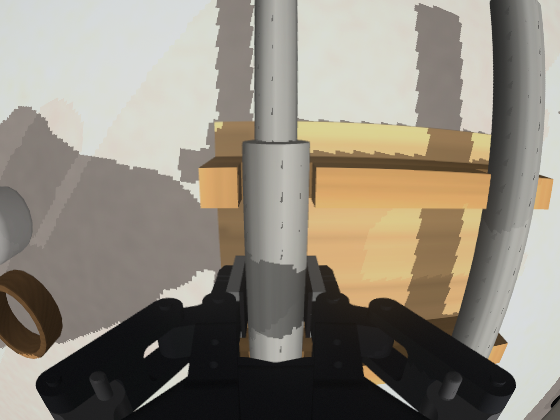

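Call:
drive_tool(gripper=[0,0,0,0,0,0,0,0], delta_pos=[[0,-0.5,0],[0,-1.5,0],[0,-3.5,0],[0,-7,0],[0,-11,0],[0,-15,0],[0,-18.5,0],[0,-20,0]], yaw=[0,0,0,0,0,0,0,0])

```text
time: 6.65
tool_pos: [0.5263, -0.1643, 0.2243]
orientation: [-0.546, 0.448, -0.45, 0.546]
contact_force: [-0.4, -0.1, -6.7]
width: 0.284
```

Run:
```python
from h import *
go([.52,.05,.225],.195+1.35)
print(state()['torque'])
s=snap('wrist','wrist5')
s=snap('scene','scene5')
```

```text
t 6.65 tcp [ 0.5263 -0.1643  0.2243] head 0.1949 w 0.284 F [-0.4 -0.1 -6.7] q [-0.42  0.39  1.75 -0.    0.99  0.95]
delta cm [-21.15  -0.1    3.53] yaw -1.35 ydir [ 0.002 -0.001 -1.   ]
[-0.01257297 -0.01933391 -0.02184396]
```

View pics/wrist5.png

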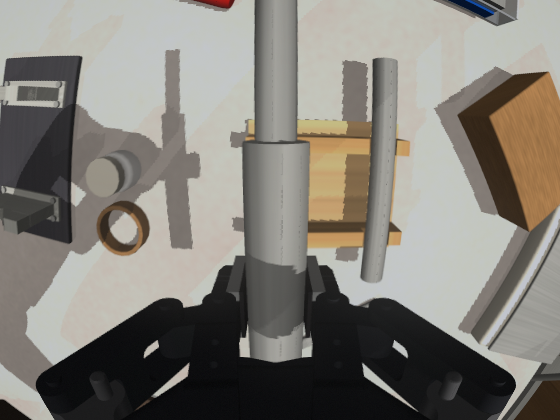

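View pics/scene5.png

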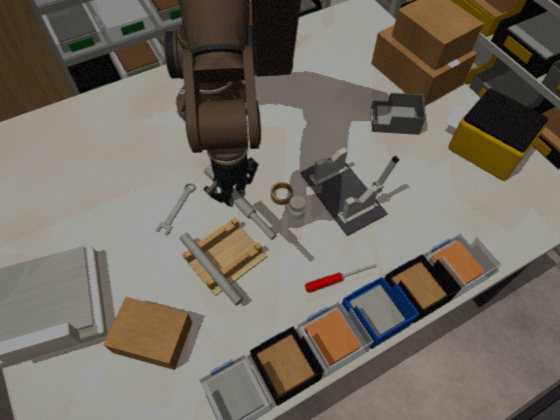

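Run:
```python
from h import *
st=state(); s=snap('wrist','wrist6'); g=cv2.cvtColor(s['pixels'],cv2.COLOR_RGB2GRAY)
print(g[134:148,262],g[134:148,290]); 
for r in (50,100,180,220): print(r,g[r,235:320])
M=R.from_quat(st['orientation']).as_matrix(); print(st['tool_pos'],M)
for dz in (.018,.0203,.0225):
    P=onz(s,276,140.7,st['tool_pos'][2]+dz+.013,True)
    print(dz,'shoulder in tool',M.T@(P-st['tool_pos']))
```

```text
[123 123 124 124 123 122 120  94  69  70 130 129 129 129] [135 135 136 135 135 135 131  89  67  73 159 164 165 165]
50 [196 196 196 196 196 197 196 196 197 196 196 196 196 196 197 196 196 196
 193 117  69  79  86  91  96 101 109 115 122 128 131 136 138 142 144 146
 148 131 154 157 160 160 159 157 157 156 154 153 151 149 148 149 146 144
 141 138 134 129 126 123 112  95 116 193 193 193 192 193 192 192 191 191
 192 192 192 192 192 193 194 193 193 193 193 193 193]
100 [195 195 195 195 194 195 195 195 195 195 195 195 195 195 195 195 195 195
 186 121  73  86  91  95 101 108 114 120 128 133 137 140 142 144 147 148
 150 153 156 160 162 160 160 158 157 156 155 154 152 150 150 150 148 145
 140 138 134 129 125 121 111  96 120 195 196 196 196 196 195 195 195 195
 195 195 194 194 194 195 194 195 195 194 194 194 194]
180 [193 193 193 192 192 193 193 162  79  74  75  84  89  93  98 102 106 107
 109 110 112 112 116 118 120 124 127 130 133 137 140 141 144 146 147 150
 151 152 153 155 156 155 157 158 160 161 163 165 168 169 169 167 166 166
 164 163 163 161 159 158 156 155 152 151 150 147 143 140 136 133 129 126
 122 122 145 170 170 170 170 170 169 170 170 169 169]
220 [115 115 115 116 115 116 117 116 103  72  76  81  84  89  93  99 104 107
 109 110 112 114 115 117 121 124 127 129 132 136 140 142 145 146 149 150
 152 152 153 155 156 158 159 160 161 163 164 166 167 168 167 166 164 163
 162 162 160 159 157 155 154 151 150 148 146 142 138 135 131 128 124 122
 116  95 124 147 103 103 103 103 102 102 103 125 131]
[ 0.52637999 -0.16433303  0.22331399] [[ 1.93595494e-01  1.69712164e-03  9.81079968e-01]
 [-9.81080804e-01 -8.00029979e-04  1.93597043e-01]
 [ 1.11345112e-03 -9.99998240e-01  1.51013127e-03]]
0.018 shoulder in tool [ 0.00034873 -0.03090026  0.06582767]
0.0203 shoulder in tool [ 0.00034215 -0.03320001  0.06600085]
0.0225 shoulder in tool [ 0.00033585 -0.03539977  0.06616649]
```

Call:
drive_tool(gripper=[0,0,0,0,0,0,0,0], delta_pos=[[-0.5,-0.2,0.1],[-2,-0.5,0.4],[-4,-1,0.8],[-6.5,-1,1.3],[-9,-1,1.8],[-11.5,-1,2.3],[-13.5,-1,2.7],[-14.5,-1,2.9]], yaw=[-0.06,-0.2,-0.37,-0.55,-0.73,-0.91,-1.09,-1.27])

```text
time: 7.8
tool_pos: [0.5259, -0.0154, 0.2304]
orientation: [-0.706, 0.036, -0.034, 0.706]
contact_force: [0.7, 0.2, -5.0]
width: 0.284
```

Call:
drive_tool(gripper=[0,0,0,0,0,0,0,0], delta_pos=[[0,0,0],[0,0,0],[0,0,0],[0,0,0],[0,0,0],[0,0,0],[0,0,0],[0,0,0]], yaw=[-0.18,-0.36,-0.54,-0.72,-0.9,-1.08,-1.26,-1.44])

```text
time: 8.8
tool_pos: [0.526, -0.0164, 0.2303]
orientation: [-0.553, -0.438, 0.44, 0.555]
contact_force: [0.1, 0.5, -5.3]
width: 0.286
```

Run:
```python
from h import *
go([.5373,.1704,.19],.0167+np.pi)
print(state()['torque'])
```

```text
t 8.8 tcp [ 0.526  -0.0164  0.2303] head 2.9107 w 0.286 F [ 0.1  0.5 -5.3] q [-0.16  0.35  1.8  -0.    0.99 -1.5 ]
delta cm [18.44  4.04  3.16] yaw -0.248 ydir [-0.003  0.    -1.   ]
[ 0.02961995 -0.01163277 -0.00298765]
```

Call:
drive_tool(gripper=[0,0,0,0,0,0,0,0], delta_pos=[[1.5,0,0.3],[4.5,0,0.8],[8,0,1.4],[11.5,0,2],[14.5,1,2.5],[16.8,2.5,2.9],[18,3.5,3.1],[18.4,4,3.2]], yaw=[-0.05,-0.1,-0.15,-0.2,-0.24,-0.248,-0.248,-0.248])

```text
time: 9.8
tool_pos: [0.5383, 0.1705, 0.1912]
orientation: [-0.497, -0.502, 0.503, 0.498]
contact_force: [-0.4, 0.2, -5.4]
width: 0.28
```

Call:
drive_tool(gripper=[0,0], delta_pos=[[0,0,0],[0,0,0]], yaw=[0,0])

```text
time: 10.05
tool_pos: [0.5389, 0.1693, 0.1927]
orientation: [0.498, 0.503, -0.502, -0.497]
contact_force: [0.1, -0.1, -5.7]
width: 0.284
```

Run:
```python
from h import *
go([.5373,.1704,.068],.0167+np.pi)
snap('wrist','wrist7');snap('scene','scene7')
s=state();print(s['torque'])
```

```text
t 10.05 tcp [0.5389 0.1693 0.1927] head -3.1314 w 0.284 F [ 0.1 -0.1 -5.7] q [ 0.19  0.45  1.75 -0.    0.94 -1.39]
delta cm [ 0.11 12.47  0.17] yaw -0.006 ydir [ 0.001 -0.    -1.   ]
[-0.04898802 -0.00499373  0.02037003]
```

View pics/wrist7.png

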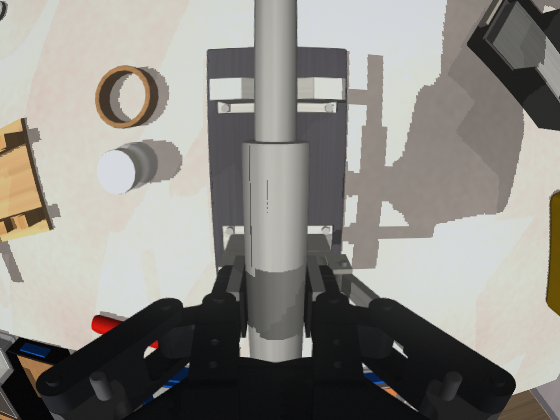

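View pics/scene7.png

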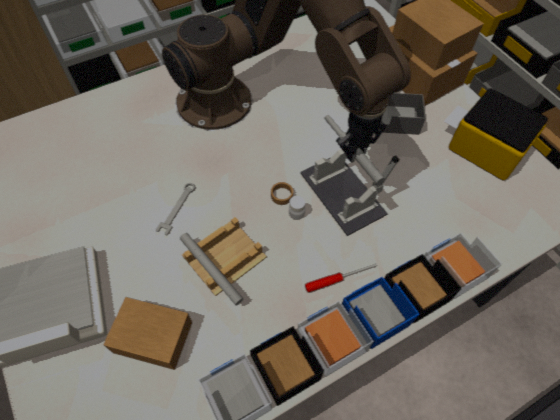

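Call:
drive_tool(gripper=[0,0,0,0,0,0,0,0], delta_pos=[[0.1,1.5,0.15],[0.1,4,0.15],[0.1,6.5,0.15],[0.1,8.5,0.15],[0.1,10.3,0.15],[0.1,11.5,0.15],[0.1,12,0.15],[0.1,12,0.15]], yaw=[-0.006,-0.006,-0.006,-0.006,-0.006,-0.006,-0.006,-0.006])

```text
time: 11.15
tool_pos: [0.5372, 0.1709, 0.0722]
orientation: [-0.496, -0.504, 0.504, 0.496]
contact_force: [-0.2, -0.8, -4.7]
width: 0.286
```

Run:
```python
from h import *
go([.5373,.1704,.0597],.0167+np.pi)
snap('wrist','wrist8'); go([.5373,.1704,.0597],.0167+np.pi);print(state()['torque'])
```

```text
t 11.15 tcp [0.5372 0.1709 0.0722] head -3.1244 w 0.286 F [-0.2 -0.8 -4.7] q [ 0.19  0.61  1.86 -0.    0.67 -1.4 ]
delta cm [-0.05  1.25 -0.01] yaw 0.0 ydir [-0. -0. -1.]
t 11.2 tcp [0.5374 0.1709 0.0726] head -3.1244 w 0.281 F [ 0.8  0.3 -5.8] q [ 0.19  0.61  1.86 -0.    0.67 -1.4 ]
delta cm [-0.05  1.29  0.01] yaw 0.0 ydir [ 0.001  0.    -1.   ]
[-0.0044712  -0.00859271 -0.04920637]
```

View pics/wrist8.png

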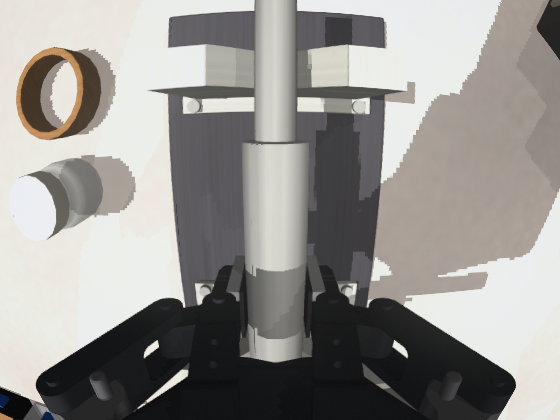

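Call:
drive_tool(gripper=[0,0,0,0,0,0], delta_pos=[[0,0.3,0],[0,0.6,0],[0,0.8,0],[0,1.0,0],[0,1.1,0],[0,1.1,0]], yaw=[0,0,0,0,0,0])

```text
time: 11.95
tool_pos: [0.5372, 0.1709, 0.0612]
orientation: [-0.496, -0.504, 0.504, 0.496]
contact_force: [0.0, -0.1, -5.7]
width: 0.283
```

Call:
drive_tool(gripper=[0,0], delta_pos=[[0,0.1,0],[0,0.1,0]], yaw=[0,0])

```text
time: 12.2
tool_pos: [0.5372, 0.1709, 0.0602]
orientation: [-0.496, -0.504, 0.504, 0.496]
contact_force: [0.1, 0.2, -5.1]
width: 0.282
```

Still carrying the full weight; lower 1 mm at a time.

Call:
drive_tool(gripper=[0,0], delta_pos=[[0,0.05,0],[0,0.1,0]], yaw=[0,0])

```text
time: 12.45
tool_pos: [0.5373, 0.171, 0.0597]
orientation: [0.496, 0.504, -0.504, -0.496]
contact_force: [-2.9, 0.7, 5.1]
width: 0.285
```

Call:
drive_tool(gripper=[0,0], delta_pos=[[0,0.05,0],[0,0.05,0]], yaw=[0,0])

```text
time: 12.7
tool_pos: [0.5373, 0.171, 0.0597]
orientation: [0.496, 0.505, -0.504, -0.495]
contact_force: [-3.8, 1.2, 8.4]
width: 0.286
```

Run:
```python
from h import *
go([.5373,.1704,.0597],.0167+np.pi);print(state()['torque'])
```

```text
t 12.7 tcp [0.5373 0.171  0.0597] head -3.1244 w 0.286 F [-3.8  1.2  8.4] q [ 0.19  0.63  1.86  0.    0.64 -1.4 ]
delta cm [-0.06  0.    0.  ] yaw 0.0 ydir [ 0.001  0.    -1.   ]
[ 0.01030192  0.63031801 -0.02447482]
```

Call:
drive_tool(gripper=[0.32,0.36,0.42,0.5,0.6,0.7], delta_pos=[[0,0,0],[0,0,0],[0,0,0],[0,0,0],[0,0,0],[0,0,0]], yaw=[0,0,0,0,0,0])

```text
time: 13.45
tool_pos: [0.5372, 0.1709, 0.0588]
orientation: [-0.496, -0.504, 0.504, 0.496]
contact_force: [0.7, 0.5, 0.8]
width: 0.695
```

Run:
```python
from h import *
go([.5373,.1704,.24],.0167+np.pi);print(state()['torque'])
snap('wrist','wrist9')
```

```text
t 13.45 tcp [0.5372 0.1709 0.0588] head -3.1244 w 0.695 F [0.7 0.5 0.8] q [ 0.19  0.64  1.86 -0.    0.64 -1.4 ]
delta cm [-5.000e-02 -1.812e+01 -1.000e-02] yaw 0.0 ydir [ 0. -0. -1.]
[0.00055965 0.00966842 0.01538183]
```

View pics/wrist9.png

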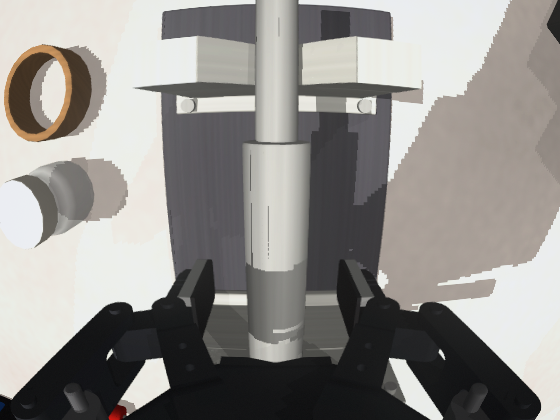

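Call:
drive_tool(gripper=[0.7,0.7,0.7,0.7,0.7,0.7,0.7,0.7], delta_pos=[[0,-0.5,0],[0,-1.5,0],[0,-4,0],[0,-8,0],[0,-12.5,0],[0,-16.5,0],[0,-19,0],[0,-20,0]], yaw=[0,0,0,0,0,0,0,0])

```text
time: 14.5
tool_pos: [0.5373, 0.1709, 0.2608]
orientation: [0.496, 0.505, -0.504, -0.495]
contact_force: [0.3, -0.1, -0.8]
width: 0.705
```

Run:
```python
from h import *
go([.5916,.32,.26],np.pi/2)
s=snap('wrist','wrist10'); np.save('w10.npy',s,allow_pickle=True)
s=snap('scene','scene10'); np.save('s10.npy',s,allow_pickle=True)
c=cv2.imread('pics/scene10.png'); cv2.imwrite('pics/s10z.png',cv2.resize(c[110:240,280:430],None,fx=4.4,fy=4.4,interpolation=cv2.INTER_CUBIC))
```

```text
t 14.5 tcp [0.5373 0.1709 0.2608] head -3.1243 w 0.705 F [ 0.3 -0.1 -0.8] q [ 0.19  0.37  1.67 -0.    1.09 -1.4 ]
delta cm [14.81  0.1  -5.69] yaw 1.588 ydir [ 0.003  0.    -1.   ]
```

View pics/wrist10.png

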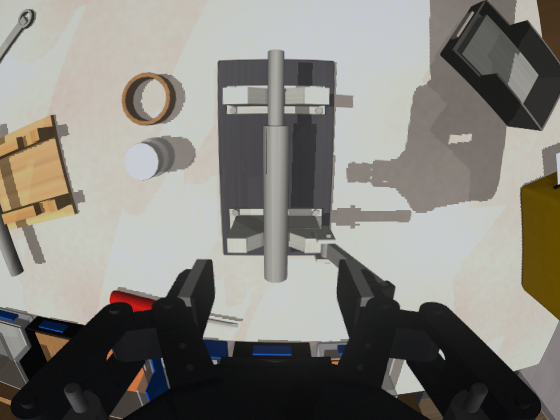

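View pics/s10z.png

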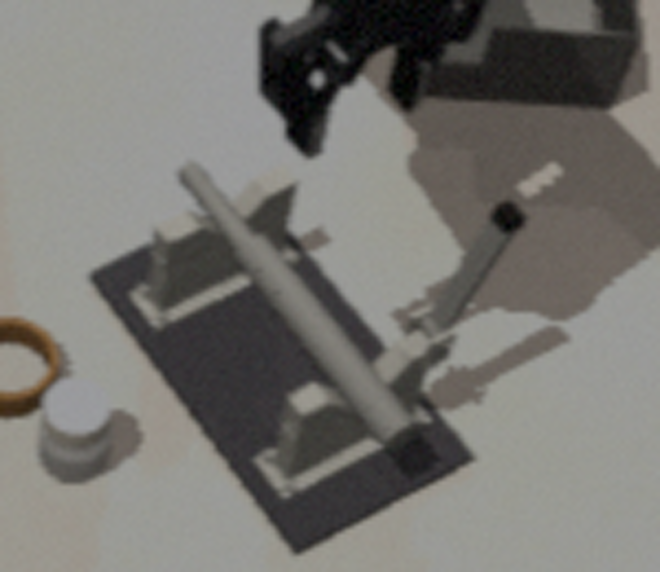

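Run:
```python
from h import *
s=np.load('w10.npy',allow_pickle=True).item(); g=cv2.cvtColor(s['pixels'],cv2.COLOR_RGB2GRAY)
print(g[44:58,276]); print(g[120:132,270],g[120:132,284]);print(g[272:290,274:278].mean(1).round())
for r in (70,110,150,200): print(r,np.round(g[r,255:298]).tolist())
E=[onz(s,275.5,50.0,.088,True),onz(s,275.5,125.5,.093,True),onz(s,275.5,281.5,.093,True)]
C=np.array([.5177,.1701]);u=np.array([-np.cos(.0167),-np.sin(.0167)])
for e in E: print(e.round(4), 'axial',np.dot(e[:2]-C,u).round(4),'lat',np.dot(e[:2]-C,[-u[1],u[0]]).round(4))
t=cv2.imread('pics/wrist10.png')
s2=np.load('w2.npy',allow_pickle=True).item(); s3=np.load('s10.npy',allow_pickle=True).item()
# pad end centre: triangulate wrist2 pad centre and scene pad centre
p1,d1=ray(s2,140+(70)/4,5+(65)/4,True); p2,d2=ray(s3,280+508/4.4,110+216/4.4)
d1/=np.linalg.norm(d1);d2/=np.linalg.norm(d2)
A=np.stack([d1,-d2],1); k=np.linalg.lstsq(A,p2-p1,rcond=None)[0]; print('pad',p1+k[0]*d1,p2+k[1]*d2)
```

```text
[201 201 201 201 201 180 168 169 169 169 169 169 169 168]
[146 146 146 146 147 113 137 158 158 157 157 158] [ 70  70  70  69  69  65 119 133 134 133 134 133]
[160. 161. 160. 160. 160. 160. 160. 160. 160. 160. 170. 201. 201. 201.
 202. 202. 202. 202.]
70 [79, 81, 80, 78, 80, 80, 80, 79, 79, 79, 79, 78, 77, 106, 123, 136, 152, 159, 162, 164, 170, 168, 160, 152, 145, 135, 122, 108, 86, 78, 78, 78, 79, 78, 79, 78, 78, 77, 79, 78, 77, 78, 79]
110 [190, 189, 189, 189, 189, 189, 189, 188, 189, 189, 189, 189, 163, 123, 132, 144, 160, 166, 167, 167, 170, 167, 158, 149, 140, 130, 114, 98, 90, 148, 189, 188, 188, 188, 188, 188, 189, 189, 189, 189, 128, 115, 115]
150 [71, 73, 73, 73, 73, 72, 73, 73, 103, 113, 124, 94, 143, 146, 150, 159, 166, 171, 173, 172, 170, 167, 166, 166, 165, 159, 154, 147, 139, 131, 119, 107, 94, 82, 72, 75, 74, 68, 52, 51, 52, 52, 53]
200 [77, 77, 77, 76, 75, 76, 75, 76, 85, 112, 124, 136, 145, 150, 150, 156, 163, 171, 171, 168, 166, 166, 163, 162, 158, 151, 145, 139, 132, 123, 108, 95, 83, 69, 75, 70, 52, 52, 52, 51, 53, 53, 53]
[0.398  0.1685 0.088 ] axial 0.1197 lat -0.0004
[0.4721 0.1698 0.093 ] axial 0.0456 lat -0.0004
[0.6362 0.1726 0.093 ] axial -0.1185 lat -0.0005
pad [0.59207211 0.25568799 0.19159133] [0.59322162 0.25896644 0.19318554]
```

Call:
drive_tool(gripper=[0,0,0,0,0,0,0,0], delta_pos=[[1,-0.5,-0.4],[3,-1,-1.2],[5.5,-1,-2.2],[8,-1,-3.1],[10.5,-1,-4.1],[12.5,-1,-4.8],[14,-1,-5.4],[14.8,-1,-5.7]], yaw=[0.18,0.36,0.54,0.72,0.9,1.08,1.26,1.44])

```text
time: 15.6
tool_pos: [0.5915, 0.3205, 0.2667]
orientation: [0.706, 0.049, -0.051, -0.705]
contact_force: [-0.6, 0.5, -0.0]
width: 0.002
```

Call:
drive_tool(gripper=[0,0,0], delta_pos=[[0,0,0],[0,0,0],[0,0,0]], yaw=[0.148,0.148,0.148])

```text
time: 15.98
tool_pos: [0.5915, 0.3197, 0.268]
orientation: [0.707, 0.001, -0.002, -0.707]
contact_force: [-0.4, -1.2, -0.7]
width: 0.0
```

Run:
```python
from h import *
go([.5925,.31,.172],np.pi/2)
snap('scene','scene11')
c=cv2.imread('pics/scene11.png'); cv2.imwrite('pics/s11z.png',cv2.resize(c[60:240,280:460],None,fx=3.3,fy=3.3,interpolation=cv2.INTER_CUBIC))
```

```text
t 15.975 tcp [0.5915 0.3197 0.268 ] head 1.5739 w 0.0 F [-0.4 -1.2 -0.7] q [ 0.4   0.53  1.38 -0.    1.23  0.39]
delta cm [ 0.11  9.6  -0.97] yaw 0.003 ydir [-0.001 -0.001 -1.   ]
```

View pics/s11z.png

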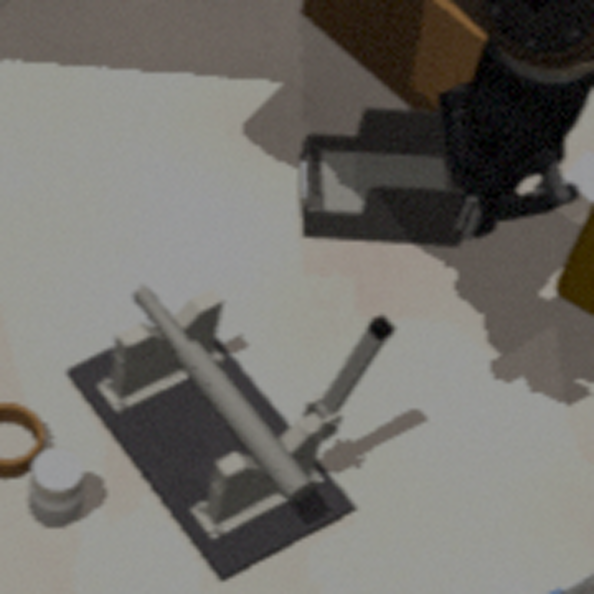

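Call:
drive_tool(gripper=[0,0,0,0,0,0], delta_pos=[[0,2,0],[0,4.5,0],[0,7,0],[0,8.8,0],[0,9.6,0],[0,9.6,0]], yaw=[0,0,0,0,0,0])

```text
time: 16.77
tool_pos: [0.5917, 0.3198, 0.1727]
orientation: [0.707, 0.0, -0.0, -0.707]
contact_force: [0.6, 0.2, 1.0]
width: -0.004
```

Call:
drive_tool(gripper=[0,0,0,0,0,0,0,0], delta_pos=[[0,0,-1],[0,0,-2],[0,0,-3],[0,0,-4],[0,0,-5],[0,0,-6],[0,0,-7],[0,0,-8]], yaw=[0,0,0,0,0,0,0,0])

```text
time: 17.77
tool_pos: [0.5916, 0.2392, 0.1728]
orientation: [0.707, 0.0, -0.0, -0.707]
contact_force: [0.6, 1.5, 1.1]
width: 0.002
```

Run:
```python
from h import *
go([.5925,.199,.172],np.pi/2)
snap('scene','scene12')
c=cv2.imread('pics/scene12.png'); cv2.imwrite('pics/s12z.png',cv2.resize(c[60:240,280:460],None,fx=3.3,fy=3.3,interpolation=cv2.INTER_CUBIC))
```

```text
t 17.775 tcp [0.5916 0.2392 0.1728] head 1.5708 w 0.002 F [0.6 1.5 1.1] q [ 0.28  0.57  1.59 -0.    0.99  0.28]
delta cm [ 0.09  0.08 -4.02] yaw 0.0 ydir [ 0. -0. -1.]
```

View pics/s12z.png

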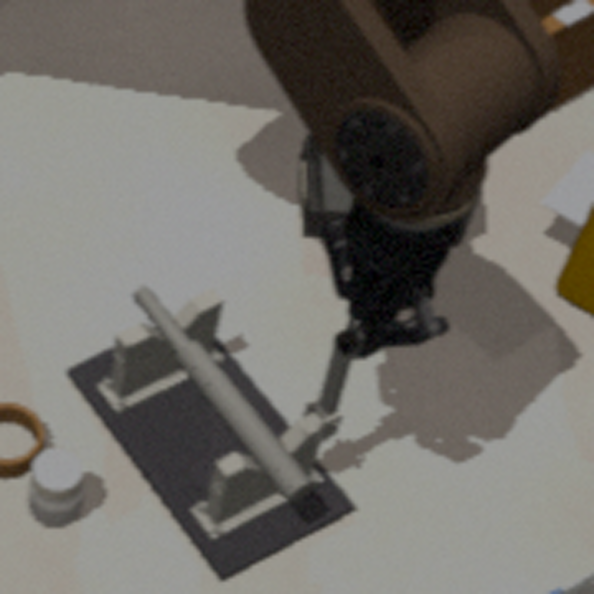

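Call:
drive_tool(gripper=[0,0,0,0,0,0,0,0], delta_pos=[[0.1,0,-0.8],[0.1,0,-1.6],[0.1,0,-2.4],[0.1,0,-3.2],[0.1,0,-4],[0.1,0.4,-4.7],[0.1,0.8,-5.3],[0.1,1.2,-5.8]], yaw=[0,0,0,0,0,0,0,0])

```text
time: 18.82
tool_pos: [0.5927, 0.1814, 0.1605]
orientation: [0.707, 0.0, 0.0, -0.707]
contact_force: [0.4, 1.1, 1.2]
width: -0.001
```

Run:
```python
from h import *
go([.5925,.168,.1445],np.pi/2)
snap('scene','scene13');snap('wrist','wrist13')
c=cv2.imread('pics/scene13.png'); cv2.imwrite('pics/s13z.png',cv2.resize(c[60:240,280:460],None,fx=3.3,fy=3.3,interpolation=cv2.INTER_CUBIC))
```

```text
t 18.825 tcp [0.5927 0.1814 0.1605] head 1.5707 w -0.001 F [0.4 1.1 1.2] q [ 0.19  0.56  1.65 -0.    0.94  0.19]
delta cm [-0.02  1.6  -1.34] yaw -0.0 ydir [ 0. -0. -1.]
```

View pics/s13z.png

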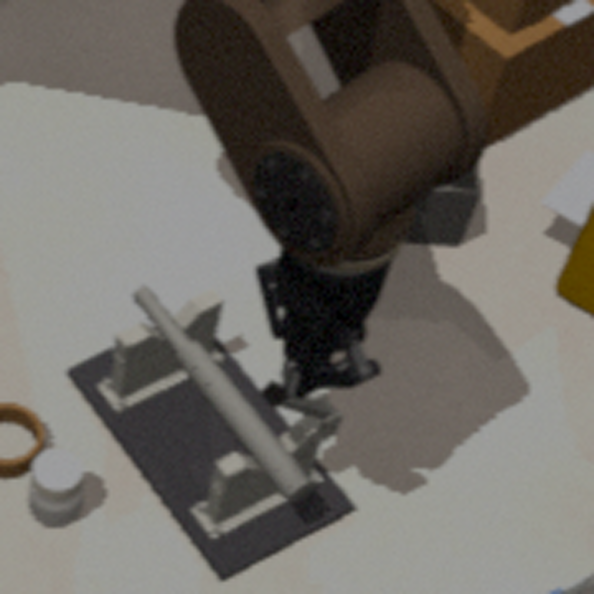

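View pics/wrist13.png

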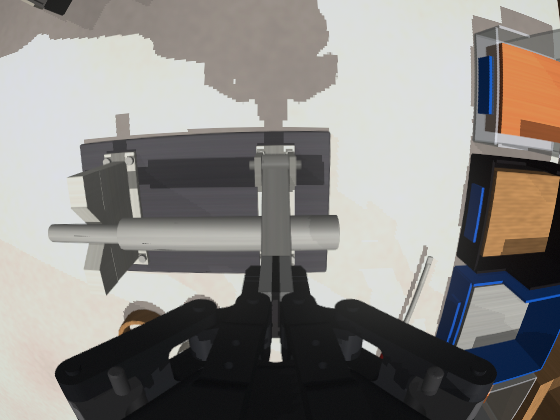

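Call:
drive_tool(gripper=[0,0,0,0,0,0,0,0], delta_pos=[[0,0.8,-0.7],[0,1.6,-1.3],[0,2.3,-1.7],[0,3,-2],[0,3.6,-2.3],[0,4.2,-2.4],[0,4.7,-2.5],[0,5,-2.6]], yaw=[0,0,0,0,0,0,0,0])

```text
time: 19.92
tool_pos: [0.5926, 0.1559, 0.1104]
orientation: [-0.707, 0.0, 0.0, 0.707]
contact_force: [0.7, 1.3, 0.7]
width: -0.004
```

Call:
drive_tool(gripper=[0,0,0], delta_pos=[[0,0.2,0],[0,0.4,0],[0,0.4,0]], yaw=[0,0,0])

```text
time: 20.3
tool_pos: [0.5926, 0.1559, 0.1067]
orientation: [0.707, -0.0, -0.0, -0.707]
contact_force: [0.3, 0.5, 0.2]
width: 0.003
```

Call:
drive_tool(gripper=[0,0], delta_pos=[[0,0.1,0],[0,0.15,0]], yaw=[0,0])

```text
time: 20.55
tool_pos: [0.5927, 0.1558, 0.1053]
orientation: [0.707, 0.0, 0.0, -0.707]
contact_force: [-0.3, 0.4, 1.2]
width: -0.005
```

Call:
drive_tool(gripper=[0,0], delta_pos=[[0,0.1,0],[0,0.1,0]], yaw=[0,0])

```text
time: 20.8
tool_pos: [0.5927, 0.1558, 0.105]
orientation: [0.707, 0.0, 0.0, -0.707]
contact_force: [-3.2, -1.9, 6.3]
width: -0.002
```

Call:
drive_tool(gripper=[0,0,0,0,0,0,0,0], delta_pos=[[0,-0.5,0],[0,-1.5,0],[0,-3.5,0],[0,-6,0],[0,-9,0],[0,-11.5,1],[0,-13.5,3],[0,-14.5,5]], yaw=[0,0,0,0,0,0,0,0])

```text
time: 21.8
tool_pos: [0.5928, 0.2066, 0.2509]
orientation: [-0.707, -0.001, -0.001, 0.707]
contact_force: [-0.3, 0.4, 0.0]
width: 0.001
```

Call:
drive_tool(gripper=[0,0,0,0,0,0,0,0], delta_pos=[[0,0,2],[0,0,4],[0,0,7],[0,0,10],[0,0,12],[0,0,12],[0,0,12],[0,0,12]], yaw=[0,0,0,0,0,0,0,0])

```text
time: 22.8
tool_pos: [0.5928, 0.3251, 0.2493]
orientation: [0.707, -0.0, 0.0, -0.707]
contact_force: [0.2, -0.5, 0.0]
width: -0.0
```

Run:
```python
from h import *
go([.5925,.168,.1445],np.pi/2)
s=snap('scene','scene14');np.save('s14.npy',s,allow_pickle=True)
s=snap('top','top14')
c=cv2.imread('pics/scene14.png'); cv2.imwrite('pics/s14z.png',cv2.resize(c[100:240,280:420],None,fx=4.2,fy=4.2,interpolation=cv2.INTER_CUBIC))
c=cv2.imread('pics/top14.png'); cv2.imwrite('pics/t14z.png',cv2.resize(c[165:270,175:395],None,fx=3.6,fy=3.6,interpolation=cv2.INTER_CUBIC))
```

```text
t 22.8 tcp [0.5928 0.3251 0.2493] head 1.5699 w -0.0 F [ 0.2 -0.5  0. ] q [ 0.4   0.55  1.4  -0.    1.19  0.41]
delta cm [-1.000e-02  1.048e+01 -1.570e+01] yaw -0.001 ydir [-0. -0. -1.]
```

View pics/s14z.png

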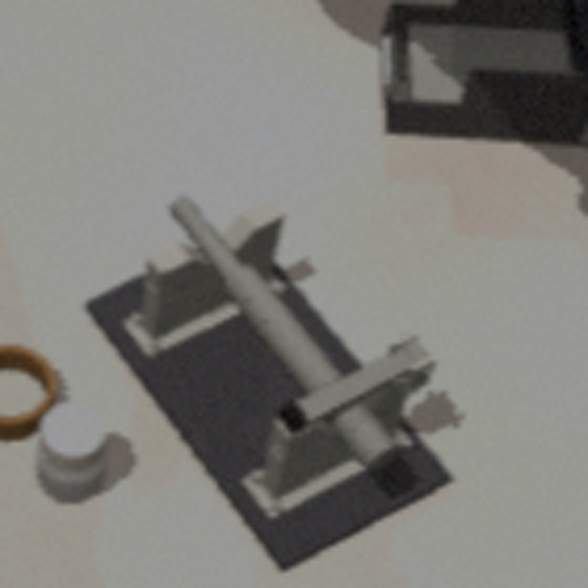

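View pics/t14z.png

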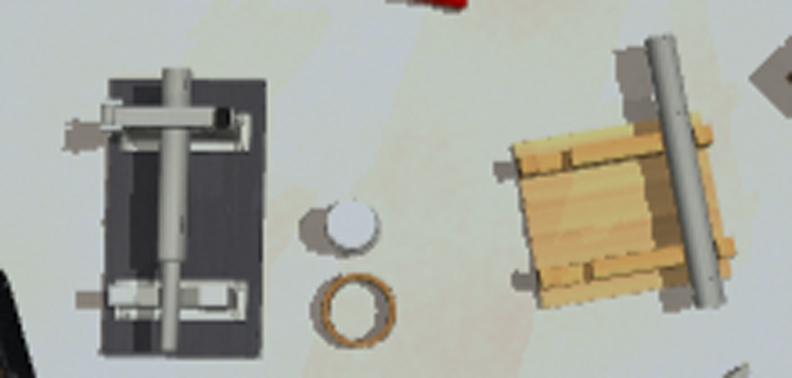

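Run:
```python
from h import *
s=np.load('s14.npy',allow_pickle=True).item()
for th in (0,.1,.2):
    P=np.array([.5908+.0017,.2244-.1*np.cos(th),.101+.1*np.sin(th)]); q=proj(s,P); print(th,((q-[280,100]))*4.2)
print(close_job())
```

```text
0 [279.95502639 420.1633882 ]
0.1 [282.72188265 411.13321678]
0.2 [286.83684094 401.41822682]
the job is handed in; nothing more can be done
None
```

The shaft is out of the rest and lying in the cradle, thick end in the wide vee and thin end in the narrow one. I let go of it, then swung the keeper down flat over it. The job was handed in at about 23 s.

- **Placing:** I gripped the shaft at its balance point, lifted it and turned it end for end. I lowered the last millimetres in small steps until contact (8 N upward at the wrist), then opened the fingers.
- **Seating check:** in the wrist picture after release, both ends and the shoulder were within about 1.5 mm of centred along the cradle. Sideways they were about 0.5 mm off, and the shaft looked level. I did not measure this again after closing the keeper.
- **Keeper check:** it met its stop at 6 N with the fingertip at 105 mm, the closed height. The last pictures show it lying across the shaft. Its tip was about 3 pixels from where I predicted it, roughly 1 cm by eye. Part of that offset is sideways, which the keeper's angle does not explain. I put it down to reading the blurred pad and calibration, but did not check further.
- **Other things:** the plain bar, jar and tape look unmoved in the last top picture. I did not compare the other bystanders in detail. The largest wrist force I read was about 9 N.

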